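# Feed a circuit-board tray past the sprung gate into the test dock

## Robot

A 6-joint arm with a two-finger parallel gripper is mounted at the origin on the work surface. World frame = base frame: x ahead of the robot, y to its left, z up, the work surface at z = 0. Lengths are in mm, angles in rad, forces in N, time in s.
With the tool pointing down it reaches from about 300 to 775 mm from the base axis. Payload 14.6 kg.
Tool frame: the origin (TCP) lies at the very end of the fingers, on their centre line; the grasp point (between the pads) lies 19 mm behind it; z points along the fingers, y is the line along which they close (so a half turn about z gives the same grasp; the last joint's range is limited). The gripper opens to 94 mm and grips with 3 to 60 N. Pads are 16 mm wide; open, the fingers measure 119 mm over their backs; the gripper's body (75 mm by 177 mm) begins 78 mm behind the grasp point.
Start: joints at [1.036, 0.3, 1.521, -0, 1.321, -0.067], TCP at [248.004, 490.901, 205.446] pointing down, gripper open.
Joint ranges: [-3.03, 3.03], [-0.79, 2.21], [0.23, 2.52], [-1.04, 4.18], [0, 3.07], [-2.55, 2.55]. Speed limits (rad/s): [2.22, 2.22, 2.57, 3.14, 3.14, 3.14].

## Interface

Orientations are given as [roll, pitch, yaw] about the fixed x, y, z axes, in that order (R = Rz(yaw) Ry(pitch) Rx(roll)).
In Python, from cell import manip, camera, get_calibration gives the robot as it stands. The module is installed in compiled form; this text tells all that it offers.
- The arm moves only by the tool jog_arm, never from a script. Its argument "plan" is one flat list of numbers, 6 for each row, row after row: the shift along the world's x, y, z in m, then the turn, a rotation vector about the world's x, y, z in degrees. A call has 1 to 20 rows; each row is the pose to reach, as a shift and turn from the pose commanded when the call began; what a row does not reach only later rows make up. A row lasts 1/10 s, in which the tool goes at most 50 mm and 8.59 degrees, less where a joint would pass 70% of its speed; a pose out of reach is approached as far as the arm can. A call with a gripper value outside its range is refused whole. "claw" is the finger opening in m, from 0 to 0.094, set as the call begins (left out, the last holds). The fingers move at their own pace and stop on an object; "force" is the grip in N (left out, the last holds). Time passes only in rows, so rows that repeat a pose let the fingers close. It gives the time, the measured TCP pose, the force, the opening and the grip force at its end, in the units of the state.
- manip.read_state(): the state, without advancing time (a new reading comes with each control period).
- camera(name): name is "scene" or "top" or "wrist"; returns (picture, depth): 400x640x3 uint8, red, green, blue; 400x640 float32, mm along the optical axis (not along the pixel's ray), 0 where there is no reading.
- get_calibration(name): a dict with "fx", "fy", "cx", "cy" (pixels), "origin" and "attitude" of the camera in the world. Camera axes: x right, y down, z forward; pixel columns grow to the right and rows downward; lengths in mm; the calibration is good to about 2 mm. A picture is of the moment at which its call begins: read the wrist's pose just before it. get_calibration takes no time and is no camera call; for the wrist camera it gives the pose at the moment of the call.
- manip.sign_off(): hands the job in; it is judged then, once.
The state is a dict: "clock": time; "joints": joint angles; "qd": joint speeds; "effort": joint torques, N m; "eef_pos": TCP position; "eef_rot": TCP orientation; "wrist_force": force on the tool from outside, world axes, zero at the start; "moment": the same for the moment, N m; "finger_gap": finger opening in mm; "finger_force": force on a finger pad.
Only numpy, scipy, OpenCV 4.12 (cv2) and the standard library are available. Lean on these libraries where they do the work, as an engineer would, in place of code of your own. Each camera call takes 0.05 s, during which the arm holds its last target. There are 200 camera calls.

## Task

Hold the yellow gate open with one fingertip (pressing its red treadle bar down opens it) and, while holding it, push the orange plate at the back of the tray with the other finger, so that the board slides under the gate and along the chute until the tray's nose is fully home against the black end stop. The gate must not touch the tray or its board on the way; then let the gate fall shut behind the board and take the hand away. Only push: do not lift the tray, and leave everything else on the desk where it is.

Things in the scene. Friction and masses are not known exactly. Their poses are not given: they have to be found in the camera images.
- dock: Fixed board-tester chute. Origin on the desk on the chute's centre line, right under the gate; x along the chute in the pushing direction, y level towards the treadle side, z up. Aluminium floor, top at z=4 mm, x=-250 to 110; grey side walls 22 mm high, 5 mm thick, inner faces at y=+30 and -30, open above and at the rear. Bearing posts 60 mm high at x=-246 and 14, y=35 to 51.
- end_stop (a point): Point on the face of the black end stop (34 mm high) that the tray's nose must meet: dock x=85, y=0, z=20 mm; axes as the dock's. Behind it a blue tester head 60 mm high, dock x=93 to 143.
- tray: Loose black tray with a green circuit board, 0.2 to 0.35 kg, in the chute behind the gate. Origin under the middle of its front body, 4 mm above the desk; x forward as the dock's, z up. Front body x=-37.5 to 37.5 mm (nose), 56 wide, board parts up to z=25. Behind it a low tongue 8 high, 40 wide, back to the push plate. Home: origin at dock x=47.5; the shut gate then stands over the tongue.
- push_plate (a point): Middle of the rear face of the tray's upright orange push plate, at tray x=-102.5, y=0, z=40 mm; axes as the tray's. The plate is 5 mm thick, 52 wide (y -26 to 26), and its top is 60 mm above the desk. Push here, forwards.
- gate (a joint): Angle of the gate (rad) about a level steel shaft (10 mm thick, at dock y=42, z=50 mm, x=-242 to 10). 0 = shut, 0.7 = fully open at a hard stop; a spring shuts it. Pressing the red treadle down opens it; the tray cannot push it open. It clears the board from 0.4 on, 0.5 or more is comfortable. The treadle takes about 2 N shut, 4 N open.
- treadle (a point): Red round bar of the gate, 16 mm thick, 192 mm long plus round ends, parallel to the chute; press it down to open the gate; a fingertip slides along its top. Origin mid-bar on its axis, x along it in the pushing direction. Gate shut: axis at dock x=-138 (middle), y=84, z=50 mm. At gate angle a: y=42+42cos(a), z=50-42sin(a), so y=77, z=27 at 0.57 rad.
- blade (a point): Yellow gate blade, 6 mm thick along the chute, 20 wide, 37 high, on a yellow arm; part of the gate. Origin mid lower edge: gate shut at dock x=0, y=-18, z=17 mm. At 0.57 rad its highest point is about 92 mm above the desk.
- screwdriver: Bystander: screwdriver with yellow handle, 160 mm long, lying beside the chute. Leave alone.
- spare_board: Bystander: loose green circuit board 70 x 45 mm lying beside the chute. Leave alone.
- tape_roll: Bystander: yellow roll, 68 mm across, 22 mm high, lying beside the tester. Leave alone.
- bottle: Bystander: teal bottle, 58 mm across, 150 mm tall, upright. Origin at its foot. Leave alone.
- pen_pot: Bystander: black pot with pens, 72 mm across, 135 mm tall. Leave alone.
- multimeter: Bystander: yellow multimeter 130 x 70 x 32 mm, lying flat. Leave alone.
- mouse: Bystander: black computer mouse, 34 mm high. Leave alone.
There are look-alikes about, which are no part of the job. Leave any blue or pink look-alike of the tray alone.

How it is judged (in metres and radians):
On the way, in this order (a step that is already met when the one before it is completed fails the run):
1. a fingertip holds the gate open while the tray is still behind the gate (value of joint gate above 0.4 rad and contact force between the fingers and gate above 0.5 N and x of tray in the frame of dock below -0.036 m), for 0.2 s.
2. the board is under the gate, pushed by a finger while a fingertip holds the gate open (value of joint gate above 0.4 rad and contact force between the fingers and gate above 0.3 N and contact force between the fingers and tray above 0.05 N and x of tray in the frame of dock between -0.02 and 0.03 m), for 0.02 s.
At the end, for the whole second after the job is handed in: The tray lies flat on the chute floor with its nose within 5 mm of the end stop, at rest, and the gate is shut (below 0.08 rad) behind the board (x of tray in the frame of dock between 0.0425 and 0.0495 m and z of tray in the frame of dock between 0.001 and 0.007 m and angle between the x axis of tray and the x axis of dock, either way round below 0.1 rad and value of joint gate below 0.08 rad and linear speed of tray below 0.01 m/s); the robot touches nothing.
It fails at once if the gate touches the tray or its board (contact force between gate and tray above 0.3 N).
It fails at once if the tray is lifted off the chute floor (z of tray in the frame of dock above 0.014 m).
It fails at once if the tray is tipped (angle between tray's own z axis and vertical above 0.15 rad).
It fails at once if a bystander is moved by more than 15 mm (distance of any of screwdriver, spare_board, tape_roll, bottle, pen_pot, multimeter, mouse from where it was at the start of the episode above 0.015 m).
It also fails if it takes over 38 s, if anything falls off the work surface, if the arm or the gripper's body presses on something with over 40 N, if the wrist force passes 120 N, or if a joint passes its speed limit or range.

## Working session

There is one attempt and no reset: what is moved stays moved. The work goes in short steps, Python scripts to look and compute and a tool call to move; the robot and the scene stay as the last step left them, time stands still between calls to the robot, and variables do not carry over. Pictures are saved under pics/ and viewed, at most 10 in all, crops included, and the job is handed in when it is done.

Besides the shell and the picture viewer there is one more tool, called after "Request:" as a command line: name --argument value ..., lists and objects as JSON in quotes. jog_arm: Moves the arm, as the interface text tells. Its arguments: {"type":"object","properties":{"plan":{"type":"array"},"claw":{"type":"number"},"force":{"type":"number"}},"required":["plan"]}

```bash
mkdir -p pics
cat > h.py <<'E'
import numpy as np, cv2
from cell import manip, camera, get_calibration
from scipy.spatial.transform import Rotation as R
def att(c):
    a=np.array(c["attitude"],float)
    return a if a.shape==(3,3) else (R.from_euler('xyz',a).as_matrix() if a.size==3 else R.from_quat(a).as_matrix())
def cloud(c,d):
    v,u=np.mgrid[0:400,0:640]
    p=np.stack([(u-c["cx"])/c["fx"]*d,(v-c["cy"])/c["fy"]*d,d],-1)
    return p@att(c).T+np.array(c["origin"])
def proj(c,P):
    q=(np.array(P)-np.array(c["origin"]))@att(c)
    return np.stack([q[:,0]/q[:,2]*c["fx"]+c["cx"],q[:,1]/q[:,2]*c["fy"]+c["cy"]],-1)
E
python3 - <<'E'
from h import *
for n in("top","scene"):
    c=get_calibration(n);print(n,c)
    im,d=camera(n);np.savez(f'{n}.npz',im=im,d=d)
    cv2.imwrite(f'pics/{n}0.png',cv2.resize(im[...,::-1],(800,500)))
print(manip.read_state())
E
```

```text
top {'fx': 464.55000765595685, 'fy': 464.55000765595685, 'cx': 322.5126274033368, 'cy': 195.2750819977098, 'origin': array([ 407.76458629,  -11.265476  , 1343.85335018]), 'attitude': array([-3.05328163, -0.00832581, -1.56002931])}
scene {'fx': 425.9440828921795, 'fy': 425.9440828921795, 'cx': 321.4691272544073, 'cy': 205.24247999576158, 'origin': array([1338.84598117,  137.13796637,  814.9902114 ]), 'attitude': array([-2.31713686, -0.01013771,  1.76811205])}
{'clock': 0.1, 'joints': array([ 1.03639680e+00,  3.00405655e-01,  1.52150917e+00, -3.37957165e-06,
        1.32071674e+00, -6.66046844e-02]), 'qd': array([ 0.00141313, -0.00184195, -0.0006087 ,  0.00127697,  0.00158903,
        0.00027654]), 'effort': array([ 3.13992619e-03, -5.32648194e+01, -3.53288341e+01,  7.09666614e-02,
        2.35524040e-02,  1.74877073e-05]), 'eef_pos': array([247.89054151, 490.70382442, 204.95265152]), 'eef_rot': array([-3.14055583e+00, -6.58788322e-05,  2.67379861e+00]), 'wrist_force': array([ 0.83272248, -0.78885062,  0.34395919]), 'moment': array([ 0.01701635, -0.0486034 , -0.05004593]), 'finger_force': 0.0, 'finger_gap': 93.96877617857933}
```

View pics/top0.png

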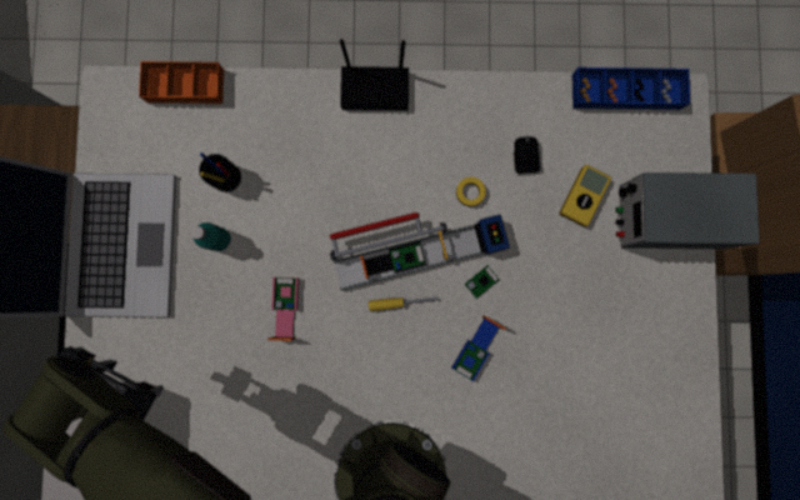

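View pics/scene0.png

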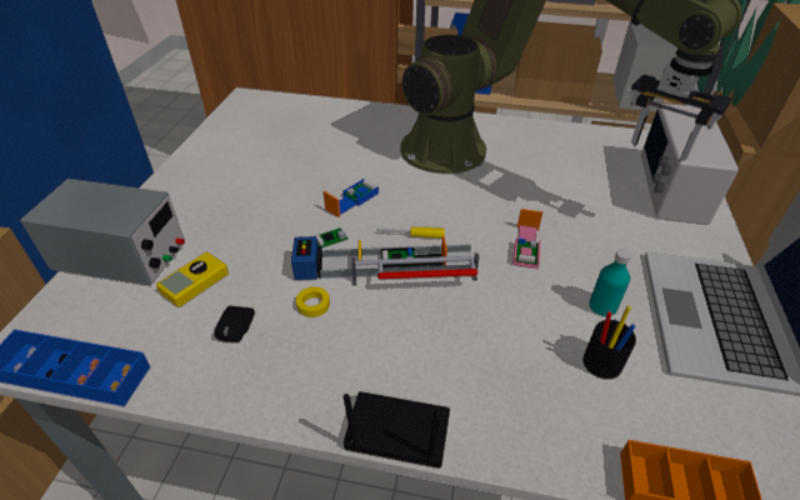

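Top view (800x500): the red treadle runs from (332,237) to (420,216), the orange plate is at about (364,266), the gate at (443,245) and the tester at (493,234). The chute points right and slightly up, which is world -y with a little +x.

Run:
```python
from h import *
z=np.load('top.npz');im=z['im'].astype(int);d=z['d'];c=get_calibration('top');P=cloud(c,d)
r,g,b=im[...,0],im[...,1],im[...,2]
roi=np.zeros((400,640),bool);roi[165:240,255:415]=1
def ray(u,v,h):
    q=att(c)@np.array([(u-c['cx'])/c['fx'],(v-c['cy'])/c['fy'],1]);o=np.array(c['origin']);return o+q*(h-o[2])/q[2]
def seg(m,n):
    m=m&roi;v,u=np.nonzero(m);p=P[m];print(n,m.sum(),'px',u.min(),u.max(),v.min(),v.max(),'med',np.median(p,0).round(1));return u,v,p
u,v,p=seg((r>110)&(g<50)&(b<50),'red')
p=p[abs(p[:,2]-56)<14]
q=p[:,:2];m=q.mean(0);w=np.linalg.svd(q-m)[2][0];w*=-np.sign(w[1]);t=(q-m)@w
print('axis dir',w,'yaw',np.arctan2(w[1],w[0]),'len',np.ptp(t),'mid',m+w*(t.max()+t.min())/2, 'z',np.median(p[:,2]))
ex=w;ey=np.array([-w[1],w[0]])
mid=m+w*(t.max()+t.min())/2
O=mid+138*ex-84*ey;print('dock O',O)
def dk(p): return np.c_[(p[:,:2]-O)@ex,(p[:,:2]-O)@ey,p[:,2]]
for n,mk in (('orange',(r>130)&(g>50)&(g<110)&(b<60)),('blue',(b>70)&(r<50)&(g<80)),('yellow',(r>130)&(g>100)&(b<70))):
    u,v,p=seg(mk,n);D=dk(p);print(np.percentile(D,[2,50,98],axis=0).round(1))
s=cv2.resize(z['im'][165:240,255:415,::-1],(800,375),interpolation=cv2.INTER_CUBIC)
# overlay predicted outline
def W(x,y,h): 
    a=O+x*ex+y*ey; return [a[0],a[1],h]
pts=proj(c,[W(0,0,4),W(0,30,22),W(0,-30,22),W(-250,-30,22),W(110,-30,22),W(85,0,34),W(93,-30,60),W(143,30,60)])
for a,bb in ((pts-[255,165])*5): cv2.circle(s,(int(a),int(bb)),3,(255,255,255),1)
cv2.imwrite('pics/crop1.png',s)
np.savez('dock.npz',O=O,ex=ex,ey=ey)
```

```text
Traceback (most recent call last):
ValueError: zero-size array to reduction operation minimum which has no identity
```

```bash
cat > fit.py <<'E'
from h import *
z=np.load('top.npz');im=z['im'];d=z['d'];c=get_calibration('top');P=cloud(c,d)
H,S,V=cv2.split(cv2.cvtColor(im,cv2.COLOR_RGB2HSV))
roi=np.zeros((400,640),bool);roi[165:240,255:415]=1
def seg(m,n):
    m=m&roi;v,u=np.nonzero(m);p=P[m];print(n,m.sum(),'px',u.min(),u.max(),v.min(),v.max(),'med',np.median(p,0).round(1));return u,v,p
u,v,p=seg(((H<5)|(H>174))&(S>150)&(V>60),'red')
p=p[abs(p[:,2]-56)<14]
q=p[:,:2];m=q.mean(0);w=np.linalg.svd(q-m)[2][0];w*=-np.sign(w[1]);t=(q-m)@w
mid=m+w*(t.max()+t.min())/2
print('axis dir',w,'yaw',np.arctan2(w[1],w[0]),'len',np.ptp(t),'mid',mid, 'z',np.median(p[:,2]))
ex=w;ey=np.array([-w[1],w[0]])
O=mid+138*ex-84*ey;print('dock O',O)
def dk(p): return np.c_[(p[:,:2]-O)@ex,(p[:,:2]-O)@ey,p[:,2]]
for n,mk in (('orange',(H>=6)&(H<14)&(S>150)&(V>60)),('blue',(H>100)&(H<125)&(S>120)&(V>30)),('yellow',(H>16)&(H<30)&(S>130)&(V>60))):
    u,v,p=seg(mk,n);D=dk(p);print(np.percentile(D,[2,50,98],axis=0).round(1))
s=cv2.resize(im[165:240,255:415,::-1],(800,375),interpolation=cv2.INTER_CUBIC)
def W(x,y,h): 
    a=O+x*ex+y*ey; return [a[0],a[1],h]
pts=proj(c,[W(0,0,4),W(0,30,22),W(0,-30,22),W(-250,-30,22),W(110,-30,22),W(85,0,34),W(93,-30,60),W(143,30,60)])
for a,bb in ((pts-[255,165])*5): cv2.circle(s,(int(a),int(bb)),3,(255,255,255),1)
cv2.imwrite('pics/crop1.png',s)
np.savez('dock.npz',O=O,ex=ex,ey=ey)
E
python3 fit.py
```

```text
red 267 px 265 395 171 190 med [561.8  42.5  56.4]
axis dir [ 0.17839104 -0.98395967] yaw -1.3914453119384176 len 360.93772660866847 mid [576.36772804 -36.38619529] z 56.38296921678079
dock O [ 518.33307844 -187.15747719]
orange 27 px 288 293 204 221 med [474.4  66.2  55.8]
[[-261.4  -22.2   20.6]
 [-257.1    2.    55.8]
 [-254.8   24.9   62.9]]
blue 315 px 317 406 173 215 med [ 541.4 -216.7   58.8]
[[-184.3  -15.8   29.6]
 [  32.    16.    58.8]
 [  64.3   58.5   64.5]]
yellow 63 px 309 397 185 239 med [ 518.4 -108.4   52.1]
[[-217.5  -85.2   17.4]
 [ -76.8   13.5   52.1]
 [  44.2   47.6   64.2]]
```

View pics/crop1.png

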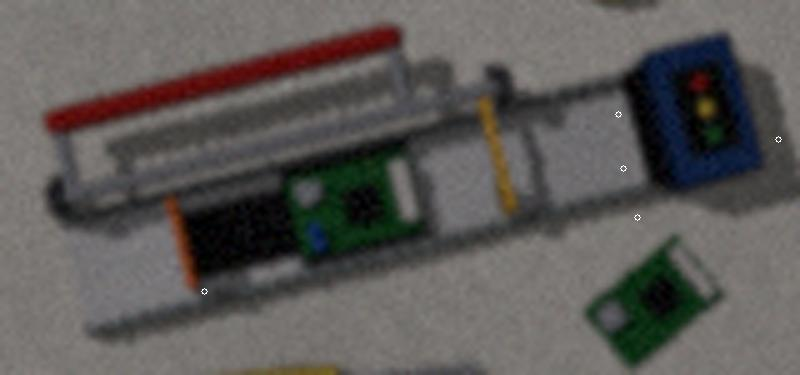

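```bash
sed -i "s/u,v,p=seg(((H<5)|(H>174))/u,v,p=seg((np.arange(640)<340)[None]\&((H<5)|(H>174))/" fit.py; python3 fit.py
```

```text
red 261 px 265 334 171 190 med [561.3  45.3  56.3]
axis dir [ 0.26183321 -0.96511314] yaw -1.305875140145305 len 198.61336133809763 mid [562.93050028  44.22088867] z 56.22979714522512
dock O [ 517.99397884 -110.95871386]
orange 27 px 288 293 204 221 med [474.4  66.2  55.8]
[[-184.9  -19.9   20.6]
 [-182.4    4.3   55.8]
 [-181.4   27.5   62.9]]
blue 315 px 317 406 173 215 med [ 541.4 -216.7   58.8]
[[-111.   -38.1   29.6]
 [ 107.4   -6.6   58.8]
 [ 139.    35.5   64.5]]
yellow 63 px 309 397 185 239 med [ 518.4 -108.4   52.1]
[[-150.   -88.2   17.4]
 [  -1.5   -2.1   52.1]
 [ 119.6   34.5   64.2]]
```

View pics/crop1.png

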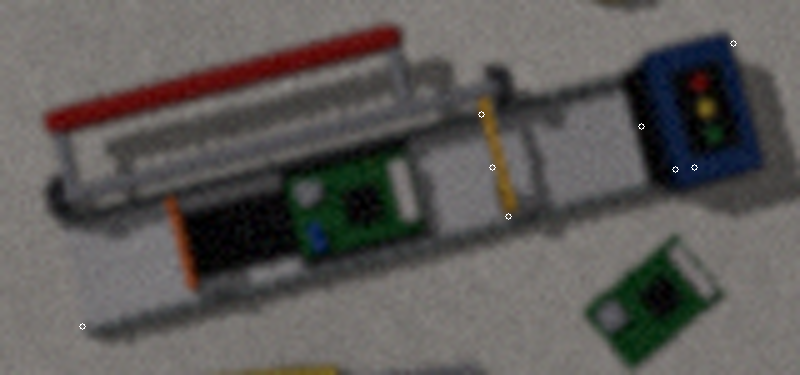

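```bash
cat > fit2.py <<'E'
from h import *
from scipy.optimize import least_squares
z=np.load('top.npz');im=z['im'];d=z['d'];c=get_calibration('top')
H,S,V=cv2.split(cv2.cvtColor(im,cv2.COLOR_RGB2HSV))
m=((H<5)|(H>174))&(S>150)&(V>60);m[:165]=0;m[240:]=0;m[:,340:]=0;m[:,:255]=0
def onplane(u,v,h):
    q=np.c_[(u-c['cx'])/c['fx'],(v-c['cy'])/c['fy'],np.ones(len(u))]@att(c).T;o=np.array(c['origin']);return (o+q*((h-o[2])/q[:,2])[:,None])[:,:2]
v,u=np.nonzero(m);q=onplane(u,v,50);mu=q.mean(0);w=np.linalg.svd(q-mu)[2][0];w*=-np.sign(w[1]);t=(q-mu)@w
mid=mu+w*(t.max()+t.min())/2;print('red yaw',np.arctan2(w[1],w[0]),'len',np.ptp(t),'width',4*((q-mu)@[-w[1],w[0]]).std())
L=[((45,122),(-242,84,50)),((400,36),(-34,84,50)),((90,335),(-250,-35,22)),((484,98),(0,28,60)),((632,72),(85,30,34)),((655,190),(85,-30,34))]
px=(np.array([a for a,_ in L])+.5)/5-.5+[255,165];X=np.array([b for _,b in L],float)
def f(s):
    r=R.from_euler('z',s[2]).as_matrix();return (proj(c,X@r.T+[s[0],s[1],0])-px).ravel()
s=least_squares(f,[518,-111,-1.33],loss='soft_l1').x;print('LM',s,f(s).reshape(-1,2).round(1).tolist())
for nm,O,yaw in(('lm',s[:2],s[2]),('red',mid+138*w-84*np.array([-w[1],w[0]]),np.arctan2(w[1],w[0]))):
    ex=np.array([np.cos(yaw),np.sin(yaw)]);ey=np.array([-ex[1],ex[0]])
    om=(H>=6)&(H<14)&(S>150)&(V>60);om[:195]=0;om[230:]=0;om[:,:280]=0;om[:,300:]=0
    v,u=np.nonzero(om);q=onplane(u,v,58)-O;print(nm,O,yaw,'plate',np.median(q@ex),np.percentile(q@ey,[3,97]))
ex=np.array([np.cos(s[2]),np.sin(s[2])]);np.savez('dock.npz',O=s[:2],ex=ex,ey=np.array([-ex[1],ex[0]]),yaw=s[2])
E
python3 fit2.py
```

```text
red yaw -1.3065844341763648 len 199.70072332261398 width 11.9522493023215
LM [ 519.50191949 -110.57490764   -1.3057675 ] [[-0.3, 0.3], [0.6, -0.9], [-0.8, -0.1], [0.9, 2.5], [-0.7, 0.5], [0.3, -2.7]]
lm [ 519.50191949 -110.57490764] -1.305767501899537 plate -182.2588453536818 [-20.85744153  23.92148374]
red [ 518.6752517 -110.763108 ] -1.3065844341763648 plate -182.226671918669 [-20.15939365  24.61764248]
```

Dock pose: O≈(519,-111), yaw≈-1.306. The plate top is at dock x≈-182, so the tray is at about -82. Plan: straddle the shaft at dock y≈38.75 with a 68 mm gap, treadle finger at y≈79 and push finger at about -1.5. First I move above dock x=-207.

Request:
jog_arm --plan '[0.06, -0.1, 0, 0, 0, -8, 0.1, -0.16, 0, 0, 0, -16, 0.14, -0.22, 0, 0, 0, -24, 0.18, -0.28, 0, 0, 0, -32, 0.22, -0.34, 0, 0, 0, -40, 0.25, -0.38, 0, 0, 0, -45, 0.255, -0.392, 0, 0, 0, -48, 0.255, -0.392, -0.03, 0, 0, -48, 0.255, -0.392, -0.05, 0, 0, -48, 0.255, -0.392, -0.05, 0, 0, -48, 0.255, -0.392, -0.05, 0, 0, -48]' --claw 0.068

```text
clock: 1.2
eef_pos: [503.1, 96.4, 153.2]
eef_rot: [-3.138, -0.0, 1.833]
wrist_force: [-0.3, 0.9, 0.2]
finger_gap: 67.6
finger_force: 0.0
```

Run:
```python
from h import *
s=manip.read_state();c=get_calibration('wrist');im,d=camera('wrist')
np.savez('wrist.npz',im=im,d=d,c=c)
z=np.load('dock.npz');O,ex,ey=z['O'],z['ex'],z['ey']
p=s['eef_pos'];print(s['clock'],p,s['eef_rot'],s['finger_gap'],s['wrist_force'],'dock',(p[:2]-O)@ex,(p[:2]-O)@ey)
W=lambda x,y,h:[*(O+x*ex+y*ey),h]
pts=proj(c,[W(-242,84,50),W(-34,84,50),W(-184,26,60),W(-184,-26,60),W(-250,-30,22),W(-242,42,50),W(0,28,60)])
s=im[...,::-1].copy();s=cv2.resize(s,(800,500))
for a in pts*1.25:
    if 0<a[0]<800 and 0<a[1]<500: cv2.circle(s,(int(a[0]),int(a[1])),4,(255,0,255),1)
cv2.imwrite('pics/w1.png',s);print(c)
```

```text
1.2 [503.11371504  96.39101456 153.15106032] [-3.13779187e+00 -2.51321925e-04  1.83267626e+00] 67.58650108392882 [-0.3179482   0.90004992  0.22670156] dock -204.03237541653118 38.39604122839718
{'fx': 340.81966165103614, 'fy': 340.81966165103614, 'cx': 322.76423988373995, 'cy': 198.8441761078039, 'origin': array([482.55873662, 174.14908188, 332.2119247 ]), 'attitude': array([2.86237936, 0.00380077, 0.2633479 ])}
```

View pics/w1.png

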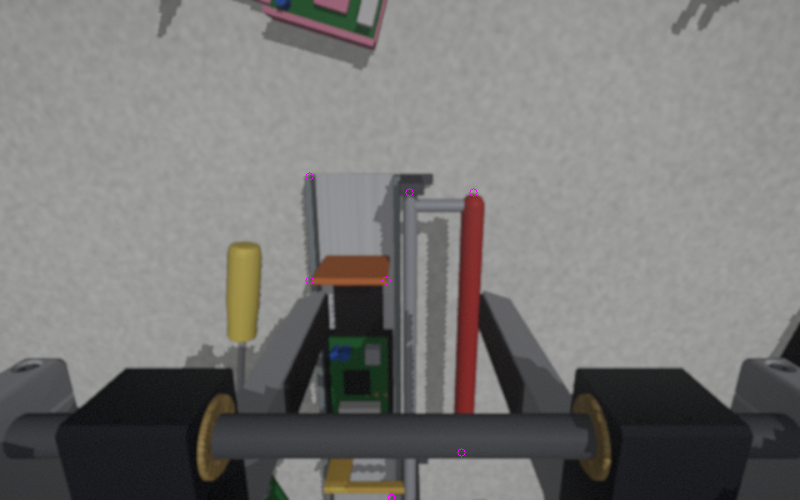

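The wrist view agrees with the model: the treadle end is at (474,195), the plate's rear top edge at (314-390,280) and the chute corner at (309,176). All are within about 3 mm of prediction. Descending next.

Request:
jog_arm --plan '[0, 0, -0.03, 0, 0, 0, 0, 0, -0.06, 0, 0, 0, 0, 0, -0.085, 0, 0, 0, 0, 0, -0.09, 0, 0, 0, 0, 0, -0.09, 0, 0, 0, 0, 0, -0.09, 0, 0, 0]'

```text
clock: 1.85
eef_pos: [503.6, 99.5, 67.0]
eef_rot: [3.14, 0.0, 1.837]
wrist_force: [-0.1, 0.9, 0.1]
finger_gap: 67.9
finger_force: 0.0
```

Request:
jog_arm --plan '[0, 0, -0.005, 0, 0, 0, 0, 0, -0.01, 0, 0, 0, 0, 0, -0.015, 0, 0, 0, 0, 0, -0.02, 0, 0, 0, 0, 0, -0.025, 0, 0, 0, 0, 0, -0.028, 0, 0, 0, 0, 0, -0.028, 0, 0, 0, 0, 0, -0.028, 0, 0, 0]'

```text
clock: 2.65
eef_pos: [501.5, 98.5, 36.7]
eef_rot: [-3.138, -0.0, 1.836]
wrist_force: [-11.1, -2.7, 6.7]
finger_gap: 67.9
finger_force: 6.4
```

Run:
```python
from h import *
s=manip.read_state();c=get_calibration('wrist');im,d=camera('wrist')
z=np.load('dock.npz');O,ex,ey=z['O'],z['ex'],z['ey']
p=s['eef_pos'];print(s['clock'],p,s['eef_rot'],s['finger_gap'],s['wrist_force'],'dock',(p[:2]-O)@ex,(p[:2]-O)@ey)
cv2.imwrite('pics/w2.png',cv2.resize(im[...,::-1],(800,500)))
t,_=camera('top')
cv2.imwrite('pics/t2.png',cv2.resize(t[165:240,255:415,::-1],(800,375),interpolation=cv2.INTER_CUBIC))
```

```text
2.65 [501.52491382  98.49516334  36.73967451] [-3.13756071e+00 -1.98489426e-04  1.83604601e+00] 67.87425507840827 [-11.13574166  -2.71206542   6.68200013] dock -206.4792236937722 37.41386767666352
```

View pics/w2.png

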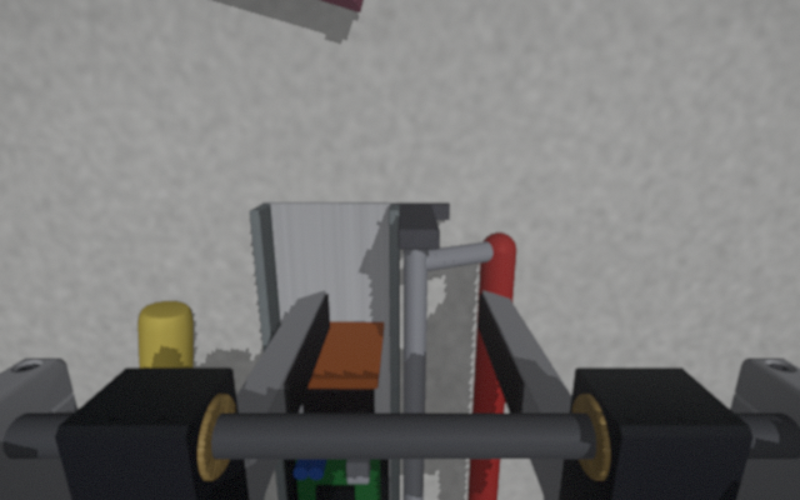

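Tip contact is established, but there is a sideways load of about 11 N along dock -y. I'll check the treadle fingertip closely before going on.

Run:
```python
from h import *
s=manip.read_state();c=get_calibration('wrist');im,d=camera('wrist')
z=np.load('dock.npz');O,ex,ey=z['O'],z['ex'],z['ey']
p=s['eef_pos'];Rt=R.from_euler('xyz',s['eef_rot']).as_matrix()
F=np.array([[sx,sg*yy,0] for sg in(1,-1) for yy in(34,46.5) for sx in(-8,8)])
pts=proj(c,F@Rt.T+p)
k=5;u0,v0=300,210
s_=cv2.resize(im[v0:v0+100,u0:u0+160,::-1],(800,500),interpolation=cv2.INTER_CUBIC)
s_=cv2.convertScaleAbs(s_,alpha=1.5)
for a in (pts-[u0,v0]+.5)*k: cv2.circle(s_,(int(a[0]),int(a[1])),4,(255,0,255),2)
print(pts.round(0).tolist())
cv2.imwrite('pics/w3.png',s_)
P=cloud(c,d)
H,S,V=cv2.split(cv2.cvtColor(im,cv2.COLOR_RGB2HSV))
m=((H<5)|(H>174))&(S>150)&(V>40);m[:180]=0;m[:,:350]=0;m[:,450:]=0
q=P[m];D=np.c_[(q[:,:2]-O)@ex,(q[:,:2]-O)@ey,q[:,2]];print('bar',np.percentile(D,[2,25,50,75,98],axis=0).round(1),s['wrist_force'],s['moment'])
```

```text
[[382.0, 261.0], [384.0, 235.0], [404.0, 261.0], [406.0, 235.0], [264.0, 261.0], [263.0, 235.0], [243.0, 261.0], [241.0, 235.0]]
bar [[-239.9   72.3   34.8]
 [-223.7   75.    37.3]
 [-172.3   77.9   38.4]
 [-123.3   81.1   39.1]
 [-101.8   85.2   40.6]] [-10.72863228  -4.33343758   7.59554158] [-0.66979496  1.82674754 -0.02902704]
```

View pics/w3.png

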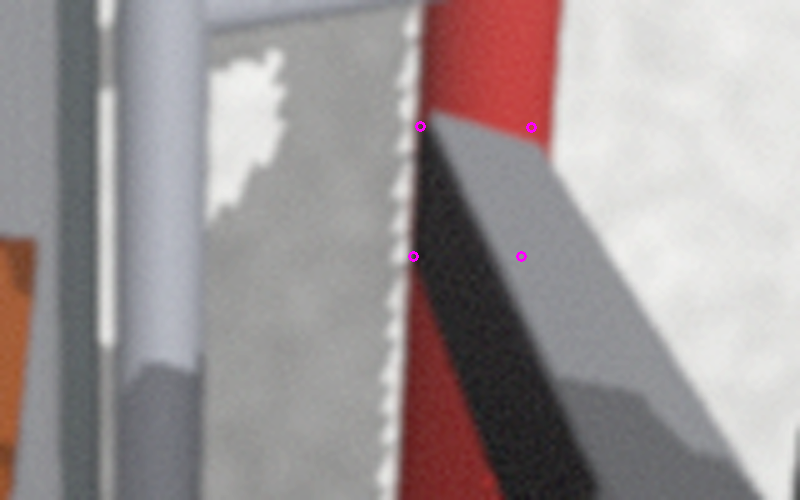

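The fingertip sits squarely on the bar, with the bar top at about 38-39 mm and gate angle about 0.5. The side load is bar friction, because the bar swings inward as it opens. I'll follow it inward 2.5 mm and down 2 mm.

Request:
jog_arm --plan '[-0.001, 0, -0.001, 0, 0, 0, -0.0025, -0.0005, -0.002, 0, 0, 0, -0.0025, -0.0005, -0.002, 0, 0, 0, -0.0025, -0.0005, -0.002, 0, 0, 0]'

```text
clock: 3.2
eef_pos: [500.5, 98.3, 35.4]
eef_rot: [-3.141, 0.0, 1.836]
wrist_force: [-2.2, -1.7, 5.0]
finger_gap: 67.9
finger_force: 2.7
```

Request:
jog_arm --plan '[0.001, -0.0039, 0, 0, 0, 0, 0.0021, -0.0077, 0, 0, 0, 0, 0.0031, -0.0116, 0, 0, 0, 0, 0.0042, -0.0154, 0, 0, 0, 0, 0.0052, -0.0193, 0, 0, 0, 0, 0.0063, -0.0232, 0, 0, 0, 0, 0.0073, -0.027, 0, 0, 0, 0, 0.0084, -0.0309, 0, 0, 0, 0, 0.0084, -0.0309, 0, 0, 0, 0]'

```text
clock: 4.1
eef_pos: [508.3, 67.5, 35.2]
eef_rot: [-3.14, -0.001, 1.836]
wrist_force: [-7.2, 2.0, 6.5]
finger_gap: 68.1
finger_force: 4.3
```

```bash
cat > look.py <<'E'
from h import *
import sys
s=manip.read_state();c=get_calibration('wrist');im,d=camera('wrist')
z=np.load('dock.npz');O,ex,ey=z['O'],z['ex'],z['ey']
p=s['eef_pos'];f=s['wrist_force'];print(s['clock'],p.round(1),'gap',s['finger_gap'],'dock',(p[:2]-O)@ex,(p[:2]-O)@ey,'f dock',f[:2]@ex,f[:2]@ey,f[2])
P=cloud(c,d);H,S,V=cv2.split(cv2.cvtColor(im,cv2.COLOR_RGB2HSV));D=np.dstack([(P[...,:2]-O)@ex,(P[...,:2]-O)@ey,P[...,2]])
m=((H<5)|(H>174))&(S>150)&(V>40)&(D[...,1]>60)&(D[...,1]<95)
print('bar top z',np.percentile(D[m][:,2],[50,75,95]).round(1),'y',np.median(D[m][:,1]).round(1))
m=(H>=6)&(H<14)&(S>150)&(V>40)&(abs(D[...,1])<32)&(D[...,2]<70)
if m.sum():print('plate',m.sum(),np.percentile(D[m],[3,50,97],axis=0).round(1).tolist())
cv2.imwrite(sys.argv[1],cv2.resize(im[...,::-1],(800,500)))
E
python3 look.py pics/w4.png
```

```text
4.1 [508.3  67.5  35.2] gap 68.14737375302951 dock -174.83894732523854 35.828955235316315 f dock -3.775140098311433 -6.433603964944763 6.4778516466127485
bar top z [38.1 38.9 39.6] y 77.9
plate 2302 [[-166.0, -1.2, 10.7], [-165.3, 12.7, 42.9], [-160.8, 25.0, 60.2]]
```

The tray is moving, with the plate's rear face at about -165.5. I'll press 2 mm deeper for margin and keep pushing.

Request:
jog_arm --plan '[-0.001, 0, -0.001, 0, 0, 0, -0.001, 0, -0.002, 0, 0, 0, 0, -0.0039, -0.002, 0, 0, 0, 0.0011, -0.0077, -0.002, 0, 0, 0, 0.0021, -0.0116, -0.002, 0, 0, 0, 0.0032, -0.0154, -0.002, 0, 0, 0, 0.0032, -0.0154, -0.002, 0, 0, 0]'

```text
clock: 4.85
eef_pos: [511.3, 52.2, 33.2]
eef_rot: [-3.14, -0.001, 1.836]
wrist_force: [-8.0, 3.0, 7.0]
finger_gap: 67.8
finger_force: 5.0
```

```bash
python3 look.py pics/w5.png
```

```text
4.85 [511.3  52.2  33.2] gap 67.84040050663566 dock -159.23517986081583 34.73936384266074 f dock -4.974241758280657 -6.9758614271106705 6.9999122953827815
bar top z [36.2 36.9 37.7] y 76.8
plate 2400 [[-150.5, -0.4, 10.8], [-149.8, 12.3, 42.8], [-116.3, 24.9, 60.2]]
```

View pics/w5.png

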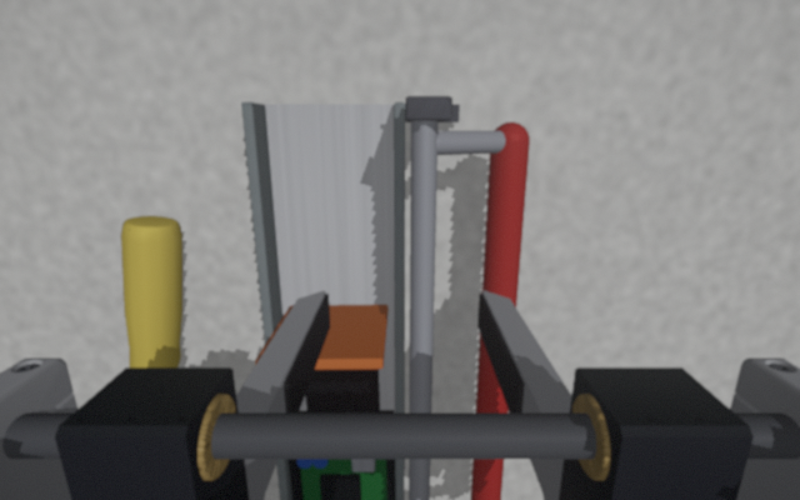

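The gate is at about 0.55 rad with the finger secure on the bar and the plate at -150. I'll push another 80 mm under the gate.

Request:
jog_arm --plan '[0.0013, -0.0048, 0, 0, 0, 0, 0.0026, -0.0097, 0, 0, 0, 0, 0.0039, -0.0145, 0, 0, 0, 0, 0.0052, -0.0193, 0, 0, 0, 0, 0.0065, -0.0241, 0, 0, 0, 0, 0.0079, -0.029, 0, 0, 0, 0, 0.0092, -0.0338, 0, 0, 0, 0, 0.0105, -0.0386, 0, 0, 0, 0, 0.0118, -0.0434, 0, 0, 0, 0, 0.0131, -0.0483, 0, 0, 0, 0, 0.0144, -0.0531, 0, 0, 0, 0, 0.0157, -0.0579, 0, 0, 0, 0, 0.017, -0.0627, 0, 0, 0, 0, 0.0183, -0.0676, 0, 0, 0, 0, 0.0196, -0.0724, 0, 0, 0, 0, 0.0209, -0.0772, 0, 0, 0, 0, 0.0209, -0.0772, 0, 0, 0, 0]'

```text
clock: 6.6
eef_pos: [532.1, -25.0, 33.2]
eef_rot: [-3.139, -0.002, 1.836]
wrist_force: [-8.9, 1.1, 6.8]
finger_gap: 67.9
finger_force: 5.7
```

```bash
python3 look.py pics/w6.png
```

```text
6.6 [532.1 -25.   33.2] gap 67.94072085939968 dock -79.27576380161406 34.53843937034809 f dock -3.4025673251867237 -8.280344158538739 6.765058481096338
bar top z [36.2 37.  37.8] y 76.7
plate 2405 [[-70.5, -0.8, 11.0], [-69.8, 12.0, 42.5], [-36.0, 24.7, 60.2]]
```

Request:
jog_arm --plan '[0.0005, -0.0019, 0, 0, 0, 0, 0.001, -0.0039, 0, 0, 0, 0, 0.0016, -0.0058, 0, 0, 0, 0, 0.0021, -0.0077, 0, 0, 0, 0, 0.0026, -0.0097, 0, 0, 0, 0, 0.0031, -0.0116, 0, 0, 0, 0, 0.0031, -0.0116, 0, 0, 0, 0]'

```text
clock: 7.35
eef_pos: [535.1, -36.3, 33.2]
eef_rot: [-3.139, -0.002, 1.836]
wrist_force: [-9.0, 4.7, 8.8]
finger_gap: 67.8
finger_force: 6.0
```

Request:
jog_arm --plan '[0.0003, -0.001, 0, 0, 0, 0, 0.0005, -0.0019, 0, 0, 0, 0, 0.0005, -0.0019, 0, 0, 0, 0, 0.0005, -0.0019, 0, 0, 0, 0]'

```text
clock: 7.75
eef_pos: [535.5, -38.0, 33.2]
eef_rot: [-3.139, -0.002, 1.836]
wrist_force: [-10.2, 5.4, 8.1]
finger_gap: 68.0
finger_force: 6.1
```

```bash
python3 look.py pics/w7.png
```

```text
7.75 [535.5 -38.   33.2] gap 67.99362887863073 dock -65.85305874937372 34.5013535749277 f dock -7.9174455080308075 -8.399391037047673 8.072705072255948
bar top z [36.2 36.9 37.8] y 76.9
plate 2405 [[-57.1, -0.7, 10.8], [-56.5, 12.1, 42.7], [-51.7, 24.6, 60.2]]
```

Request:
jog_arm --plan '[0.0002, -0.0005, 0, 0, 0, 0, 0.0003, -0.001, 0, 0, 0, 0, 0.0003, -0.001, 0, 0, 0, 0, 0.0003, -0.001, 0, 0, 0, 0]'

```text
clock: 8.2
eef_pos: [535.8, -38.9, 33.2]
eef_rot: [-3.139, -0.002, 1.837]
wrist_force: [-10.0, 6.2, 9.0]
finger_gap: 68.3
finger_force: 6.2
```

Request:
jog_arm --plan '[0.0002, -0.0005, 0, 0, 0, 0, 0.0003, -0.001, 0, 0, 0, 0, 0.0003, -0.001, 0, 0, 0, 0, 0.0003, -0.001, 0, 0, 0, 0]'

```text
clock: 8.6
eef_pos: [535.9, -39.2, 33.2]
eef_rot: [-3.139, -0.003, 1.836]
wrist_force: [-12.0, 11.9, 10.6]
finger_gap: 68.1
finger_force: 9.8
```

```bash
python3 look.py pics/w8.png
```

```text
8.6 [535.9 -39.2  33.2] gap 68.11666748672258 dock -64.60779687597459 34.49863593976203 f dock -14.596149876944065 -8.481187515300627 10.56095506969443
bar top z [36.2 36.9 37.7] y 76.9
plate 2393 [[-56.0, -0.5, 10.8], [-55.3, 12.1, 43.0], [-50.8, 24.7, 60.2]]
```

Home: the push force rose to 14.6 N and the motion stopped with the plate at -55.3 (expected -55). I'll back off 8 mm, then lift.

Request:
jog_arm --plan '[-0.0005, 0.0019, 0, 0, 0, 0, -0.0012, 0.0045, 0, 0, 0, 0, -0.0021, 0.0077, 0, 0, 0, 0, -0.0021, 0.0077, 0, 0, 0, 0, -0.0021, 0.0077, 0.005, 0, 0, 0, -0.0021, 0.0077, 0.01, 0, 0, 0, -0.0021, 0.0077, 0.015, 0, 0, 0, -0.0021, 0.0077, 0.02, 0, 0, 0, -0.0021, 0.0077, 0.025, 0, 0, 0, -0.0021, 0.0077, 0.03, 0, 0, 0, -0.0021, 0.0077, 0.045, 0, 0, 0, -0.0021, 0.0077, 0.07, 0, 0, 0, -0.0021, 0.0077, 0.11, 0, 0, 0, -0.0021, 0.0077, 0.14, 0, 0, 0, -0.0021, 0.0077, 0.14, 0, 0, 0, -0.0021, 0.0077, 0.14, 0, 0, 0]'

```text
clock: 10.25
eef_pos: [535.1, -32.8, 173.6]
eef_rot: [3.141, 0.0, 1.836]
wrist_force: [-0.0, -0.3, -0.9]
finger_gap: 68.1
finger_force: 0.0
```

```bash
python3 look.py pics/w9.png
```

```text
10.25 [535.1 -32.8 173.6] gap 68.12667522636094 dock -70.95013557670141 35.42040667246204 f dock 0.2421528838141635 -0.09227365120284266 -0.9030291751274446
bar top z [56.9 57.7 58.5] y 82.9
plate 960 [[-56.0, -22.6, 15.7], [-55.4, 0.9, 47.3], [-50.9, 23.5, 60.4]]
```

View pics/w9.png

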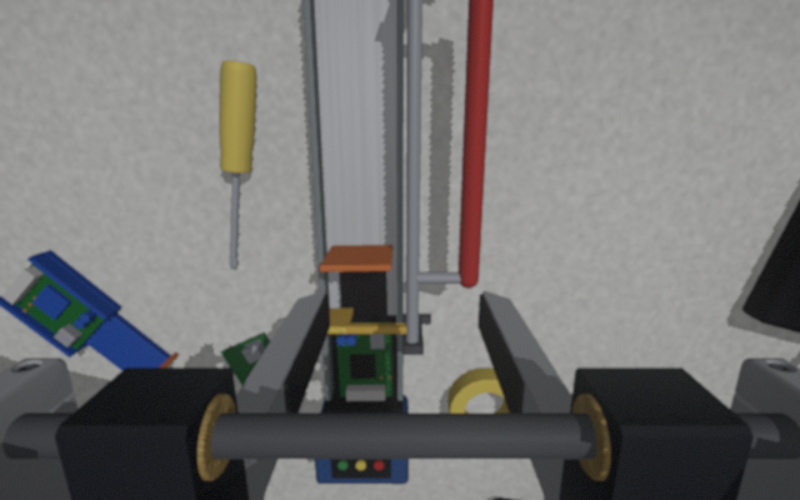

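The gate is shut (bar top 58 mm, blade at (365,328) behind the board), the plate is at -55.4, the tray nose is against the stop, and the hand is clear.

```bash
python3 -c "
from cell import manip
print(manip.sign_off())"
```

```text
the job is handed in; nothing more can be done
None
```

The job is handed in at about 10 s: the tray reached the end stop (force rose to 14.6 N, plate measured at -55.4 mm against -55 expected), the gate is shut behind the board and the hand is clear; the sign-off gave no verdict.

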